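# Lock the lens, then tug, free and hold open the sample-chamber cover

## Robot

A 6-joint arm with a two-finger parallel gripper is mounted at the origin on a cart in front of the work surface, level with it; the furniture and walls round the work are solid. World frame = base frame: x ahead of the robot, y to its left, z up, the work surface at z = 0. Lengths are in m, angles in degrees, forces in N, time in s.
With the tool pointing down it reaches from about 0.35 to 0.875 m from the base axis. Payload 4.2 kg.
Tool frame: the origin (TCP) lies on the centre line of the jaws, within the pads' length; the fingertips stand 25 mm ahead of it and the grasp point (between the pads) lies 6 mm ahead of it (finger_overhang is the distance from the TCP to the fingertips, in m); z points along the fingers, y is the line along which they close (so a half turn about z gives the same grasp; the last joint's range is limited). The gripper opens to 87 mm and grips with 3 to 60 N. Pads are 19 mm wide; open, the fingers measure 117 mm over their backs; the gripper's body (75 mm by 190 mm) begins 51 mm behind the grasp point.
Start: joints at [-59.496, 22.042, 0.453, 0, -68.411, -14.817], TCP at [0.169, -0.602, 0.248] pointing down, gripper open.
Joint ranges: [-179.83, 179.83], [-69.29, 118.12], [-61.27, 80.66], [-181.25, 117.63], [-171.15, -9.14], [-177.46, 177.46]. Speed limits (degrees/s): [159.86, 159.86, 180, 180, 180, 180].

## Interface

Orientations are given as a 3x3 rotation matrix whose columns are the frame's x, y, z axes.
In Python, from station import sense, capture, finish_job, spot_in, tip_of, finger_overhang gives the robot as it stands. The module is installed in compiled form; this text tells all that it offers.
- The arm moves only by the tool servo_tool, never from a script. Its arguments are lists of equal length, an entry for each row: "slide": the shift along the tool's x, y, z in m, a list of three; "spin": the turn about the tool's z in degrees; "grip": the closure, from 0 (fully open) to 1 (shut). A call has exactly 5 rows; each row is the pose to reach, as a shift and turn from the pose commanded when the call began, along the tool's axes at that moment; what a row does not reach only later rows make up. A row lasts 1/12 s, in which the tool goes at most 41.7 mm and 7.16 degrees, less where a joint would pass 70% of its speed; a pose out of reach is approached as far as the arm can. A call with a gripper value outside its range is refused whole. The fingers move at their own pace and stop on an object; the grip force is fixed at half the most. Time passes only in rows, so rows that repeat a pose let the fingers close, or fill a call up. It gives the time, the measured TCP pose, the force, the opening and the grip force at its end, in the units of the state.
- sense(): the state, without advancing time (a new reading comes with each control period).
- capture(name): name is "side" or "top" or "wrist"; returns a dict with "pixels" (384x512x3 uint8, blue, green, red), "depth" (384x512 float32, m along the optical axis (not along the pixel's ray), 0 where there is no reading), "fx", "fy", "cx", "cy" (pixels), "R" (3x3) and "t" (3): a world point X has camera coordinates R X + t; the wrist camera has in their place "hand_eye" (4x4, takes a point from camera to tool coordinates, whose origin is the TCP and whose axes are the flange's). Camera axes: x right, y down, z forward; pixel columns grow to the right and rows downward; lengths in m; the calibration is good to about 2 mm. The wrist camera is an equidistant fisheye: a pixel r from the principal point sees the ray r / f radians off the axis. A picture is of the moment at which its call begins: read the wrist's pose just before it.
- finish_job(): hands the job in; it is judged then, once.
Trained networks look in the newest picture that a camera, given by its name, has taken for a name from the list of things; names that differ only in an ending like _2 or _b are one class to them, and where a whole thing is asked for, a point or a joint stands for the part that bears it (a point fixed in the world has none). Each returns a list of dicts, best first, with "conf" (0 to 1); they miss things now and then, are a little off and sometimes report something else, mostly with a low value. They report only what shows in the picture. A call takes as long as a camera call.
- spot_in(thing, camera): "point" ([x, y, z] in m, in world coordinates, good to about 4 mm: the middle of the surface that is visible of it).
- tip_of(thing, camera): "point" ([x, y, z] in m, in world coordinates, good to about 4 mm: a listed point, or the origin of a listed thing).
The state is a dict: "time_s": time; "joints": joint angles; "joint_velocities": joint speeds; "effort": joint torques, N m; "tcp_pos": TCP position; "ee_rot": TCP orientation; "wrist_force": force on the tool from outside, world axes, zero at the start; "moment": the same for the moment, N m; "gripper_width": opening from 0.0 (shut) to 1.0 (fully open); "gripper_force": force on a finger pad.
Only numpy, scipy, OpenCV 4.12 (cv2) and the standard library are available. Lean on these libraries where they do the work, as an engineer would, in place of code of your own. Each camera call takes 0.05 s, during which the arm holds its last target. There are 200 camera calls.

## Task

Get the sample chamber ready for loading: first turn the black lens collar until its white pointer lines up with the red locked mark, so that the lens cannot shift. Then tug the blue cover upward (the yellow tab is its handle) to learn whether it is caught, before moving the red catch knob; if it is caught, slide the red knob fully back, away from the cover, to free it. Raise the cover to about 60 degrees and finish while still holding it open there with the fingers, with the collar still at its mark and the things around left where they are.

Things in the scene. Friction and masses are not known exactly. Their poses are not given: they have to be found in the camera images.
- chamber: white sample chamber, fixed to the bench, 170 (x) x 300 (y) x 70 mm high; origin at the centre of its underside. Its x axis points from its front (toward the robot) to its back, y to its left, z up. The lens with the black collar is on the left of its top, the blue cover in the middle, the red catch knob on the right
- lock_collar (a joint): angle of the black knurled lens collar about the vertical, rad. 0 = white pointer on the red locked mark (toward the chamber's front); grows as the collar is turned clockwise seen from above. Starts between -1.3 and -0.5. No stop at the mark (it can be overturned to +0.6); it stays where it is left; about 0.06 N m turns it about the axis through collar_grip
- collar_grip (a point): point on the axis of the collar (48 mm diameter, 26 mm high, on a grey plinth, 82 to 108 mm above the bench) at half its height, 96 mm above the bench; 100 mm left of the chamber's centre
- locked_mark (a point): the red locked mark on the chamber's top, 42 mm in front of the collar's axis
- cover (a joint): opening angle of the blue cover (158 x 125 x 8 mm, about 0.35 kg), rad; 0 = shut, stop at 1.2; falls shut when let go. If a hidden bolt has caught it, it stops hard after about 0.035 rad (6 mm at the tab); if not, it lifts freely with about 2 N at the tab. Caught or not differs from start to start and does not show outside: only a tug tells
- cover_hinge (a point): middle of the cover's hinge line, which runs along the chamber's y axis; 75 mm behind the chamber's centre, 17.5 mm to its right, 74 mm above the bench
- cover_tab (a point): grip point in the yellow tab that sticks out in front of the chamber in line with the cover: 14 mm wide (chamber y), 12 mm thick, 42 mm long; the point is 188 mm from the hinge line, 75 mm above the bench while shut, 14 mm short of the tab's front end. Pinch it from above across its width; it may turn between the fingers as the cover rises
- catch (a joint): travel of the red catch knob, m; 0 = forward, nearest the cover (so at every start, caught or not), 0.024 = fully back; it slides to the chamber's right (-y), away from the cover, with about 2 to 3 N and stays where left. Sliding it fully back always draws the bolt clear, and the bolt does not come forward by itself
- catch_knob (a point): middle of the red knob, an upright round post 14 mm in diameter, 22 mm high (77 to 99 mm above the bench); the point is 90 mm above the bench
- tape_roll: brown and black tape roll, 55 mm across, 19 mm high, bystander left of the chamber; origin under its centre
- vial_b: small vial with a white cap, 24 mm across, 68 mm high, bystander standing right of the chamber; origin under its centre
- spanner_14: double-ended spanner, 156 mm long, 6 mm high, bystander lying right of the chamber; origin under its centre

How it is judged (in metres and radians):
On the way, in this order (a step that is already met when the one before it is completed fails the run):
1. the collar is turned to the locked mark while the cover is still shut (value of joint lock_collar between -0.15 and 0.15 rad and value of joint cover below 0.015 rad), for 0.2 s.
2. the cover is tugged up by the fingers, the catch knob not yet moved (value of joint cover above 0.02 rad and value of joint catch below 0.003 m and contact force between the fingers and cover above 0.5 N), for 0.1 s.
At the end, for the whole second after the job is handed in: The fingers hold the cover still, open by more than 0.8 rad (46 degrees), pressing on it with more than 0.5 N; the collar's pointer is within 0.15 rad of the locked mark (value of joint cover above 0.8 rad and velocity of joint cover between -0.05 and 0.05 rad/s and contact force between the fingers and cover above 0.5 N and value of joint lock_collar between -0.15 and 0.15 rad); the arm keeps its last pose, push and grip.
It fails at once if a bystander is moved more than 20 mm (distance of any of tape_roll, vial_b, spanner_14 from where it was at the start of the episode above 0.02 m).
It also fails if it takes over 64 s, if anything falls off the work surface, if the arm or the gripper's body presses on something with over 40 N, if the wrist force passes 120 N, or if a joint passes its speed limit or range.

## Working session

There is one attempt and no reset: what is moved stays moved. The work goes in short steps, Python scripts to look and compute and a tool call to move; the robot and the scene stay as the last step left them, time stands still between calls to the robot, and variables do not carry over. Pictures are saved under pics/ and viewed, at most 10 in all, crops included, and the job is handed in when it is done.

Besides the shell and the picture viewer there is one more tool, called as a command line: name --pt "numbers of a row" for each row, then --argument value for the rest. servo_tool: Moves the arm, as the interface text tells. Its arguments: {"type":"object","properties":{"slide":{"type":"array"},"spin":{"type":"array"},"grip":{"type":"array"}},"required":["slide","spin","grip"]}

```bash
mkdir -p pics; cat > h.py <<'E'
import numpy as np,cv2
from station import *
np.set_printoptions(precision=4,suppress=True)
E
python3 - <<'E'
from h import *
s=sense();print(s)
print(finger_overhang)
for c in("top","side"):
    p=capture(c);cv2.imwrite(f"pics/{c}0.png",p["pixels"]);np.savez(f"{c}0.npz",**p)
    print(c,p["fx"],p["cx"],p["cy"],p["R"],p["t"])
    for n in["collar_grip","locked_mark","cover_hinge","cover_tab","catch_knob","chamber","tape_roll","vial_b","spanner_14"]:
        print(n,[(np.array(d["point"]).round(4),round(d["conf"],2)) for d in tip_of(n,c)[:2]])
    print("spot lock_collar",spot_in("lock_collar",c)[:2])
E
```

```text
{'time_s': 0.0, 'joints': array([-59.4958,  22.0914,   0.3791,  -0.0284, -68.4105, -14.8166]), 'joint_velocities': array([-0.0419, -0.1069, -0.0805,  0.0785,  0.0941, -0.1418]), 'effort': array([  0.0019, -39.0667,  18.7405,   4.2199,   0.0109,  -0.0002]), 'tcp_pos': array([ 0.1689, -0.6012,  0.2465]), 'ee_rot': array([[-0.9628, -0.2702, -0.0007],
       [-0.2702,  0.9628,  0.0021],
       [ 0.0001,  0.0022, -1.    ]]), 'wrist_force': array([ 0.101 , -0.1003,  0.787 ]), 'moment': array([-0.019 ,  0.0383,  0.0052]), 'gripper_force': 0.0, 'gripper_width': 1.0025770732547068}
0.025
top 383.17821720553957 255.54578287095595 194.67652005267036 [[-0.0255 -0.9997 -0.0046]
 [-0.9968  0.0258 -0.0751]
 [ 0.0752  0.0027 -0.9972]] [0.02   0.5593 1.0029]
collar_grip [(array([0.5664, 0.0013, 0.0996]), 0.8), (array([0.5229, 0.0018, 0.0727]), 0.5)]
locked_mark [(array([0.5232, 0.0033, 0.0733]), 0.67)]
cover_hinge [(array([ 0.6369, -0.118 ,  0.0744]), 0.78), (array([0.5237, 0.0037, 0.0711]), 0.25)]
cover_tab [(array([ 0.4473, -0.1149,  0.0774]), 0.86)]
catch_knob [(array([ 0.5141, -0.2019,  0.0874]),
[... 549 characters left out ...]
49   0.7704 -0.6357]] [-0.5749  0.0414  0.9374]
collar_grip [(array([0.567 , 0.0038, 0.0998]), 0.89)]
locked_mark [(array([0.5197, 0.0033, 0.0731]), 0.82)]
cover_hinge [(array([ 0.6368, -0.1155,  0.0734]), 0.57)]
cover_tab [(array([ 0.4494, -0.1117,  0.0745]), 0.75)]
catch_knob [(array([ 0.5154, -0.2011,  0.089 ]), 0.62)]
chamber [(array([ 0.5635, -0.1021, -0.0004]), 0.6)]
tape_roll [(array([ 0.6368, -0.1146,  0.074 ]), 0.51), (array([0.6162, 0.1214, 0.0001]), 0.48)]
vial_b [(array([ 0.6331, -0.3116,  0.0031]), 0.6)]
spanner_14 [(array([ 0.5011, -0.3632, -0.0025]), 0.87)]
spot lock_collar [{'point': [0.5642, -0.0106, 0.1101], 'conf': 0.86}, {'point': [0.5518, -0.1241, 0.0795], 'conf': 0.64}]
```

```bash
ls pics
```

```text
side0.png
top0.png
```

```bash
python3 - <<'E'
from h import *
p=np.load("top0.npz")
def pix(X):
    c=p["R"]@np.array(X)+p["t"];return p["fx"]*c[0]/c[2]+p["cx"],p["fy"]*c[1]/c[2]+p["cy"]
u,v=map(int,pix([.567,.0025,.108]));print(u,v)
im=p["pixels"]
a=cv2.resize(im[v-36:v+36,u-40:u+40],(640,576),interpolation=cv2.INTER_CUBIC)
cv2.imwrite("pics/col.png",a)
E
```

```text
256 188
```

View pics/top0.png

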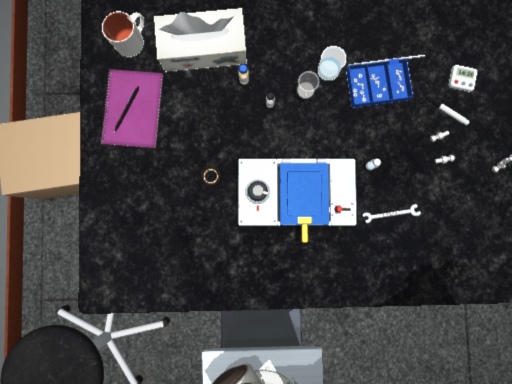

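View pics/side0.png

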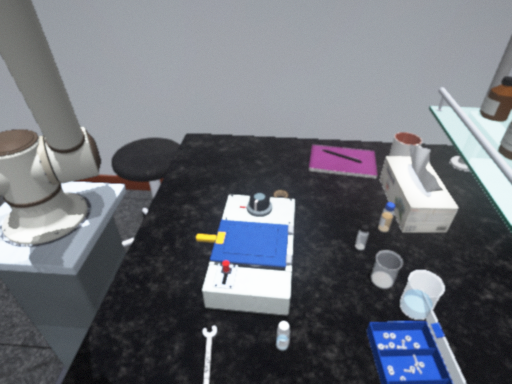

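```bash
sleep 0
```

```text
(no output)
```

View pics/col.png

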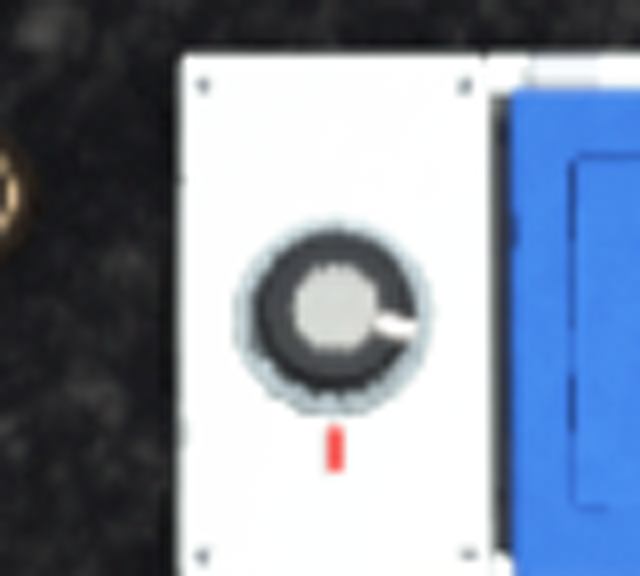

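The top view shows the chamber at about (297,192), the collar at (258,191), the tab at (305,231) and the knob at (339,209). In the crop, the pointer at (397,325) is about 75° from the mark at (336,450), so the collar needs about +75° clockwise.

```bash
python3 - <<'E'
from h import *
p=np.load("top0.npz");R,t=p["R"],p["t"]
def ray(u,v,z):
    d=R.T@np.array([(u-p["cx"])/p["fx"],(v-p["cy"])/p["fy"],1]);o=-R.T@t
    return o+d*(z-o[2])/d[2]
f=lambda a,b:(216+(a+.5)/8-.5,152+(b+.5)/8-.5)
c=ray(*f(335,308),.108);m=ray(*f(336,450),.07);q=ray(*f(397,325),.108)
print(c,m,q, [np.degrees(np.arctan2(*(x-c)[[1,0]])) for x in(m,q)])
for z in(.108,):print(p["depth"][190,258])
s=sense();T=s["ee_rot"].T
for g in([.5665,.002,.2],):print(T@(np.array(g)-s["tcp_pos"]))
E
```

```text
[0.5643 0.0004 0.108 ] [0.5224 0.0012 0.07  ] [ 0.5586 -0.0184  0.108 ] [np.float64(178.96760562170638), np.float64(-106.87350849696509)]
0.9360357
[-0.5459  0.4737  0.0476]
```

servo_tool --pt "-0.027 0.024 0.002" --pt "-0.054 0.047 0.005" --pt "-0.082 0.071 0.007" --pt "-0.109 0.095 0.009" --pt "-0.136 0.118 0.012" --spin '[0,0,0,0,0]' --grip '[0.2,0.2,0.2,0.2,0.2]'

```text
time_s: 1.52
tcp_pos: [0.2686, -0.45, 0.2357]
ee_rot: [[-0.963, -0.27, 0.0], [-0.27, 0.963, -0.001], [-0.0, -0.001, -1.0]]
wrist_force: [1.1, 0.1, 0.4]
gripper_width: 0.815
gripper_force: 0.0
```

servo_tool --pt "-0.027 0.024 0.002" --pt "-0.054 0.047 0.005" --pt "-0.082 0.071 0.007" --pt "-0.109 0.095 0.009" --pt "-0.136 0.118 0.012" --spin '[0,0,0,0,0]' --grip '[0.2,0.2,0.2,0.2,0.2]'

```text
time_s: 1.93
tcp_pos: [0.3678, -0.2994, 0.224]
ee_rot: [[-0.963, -0.271, 0.001], [-0.271, 0.963, -0.001], [-0.001, -0.001, -1.0]]
wrist_force: [0.3, -0.7, -0.2]
gripper_width: 0.802
gripper_force: 0.0
```

servo_tool --pt "-0.027 0.024 0.002" --pt "-0.054 0.047 0.005" --pt "-0.082 0.071 0.007" --pt "-0.109 0.095 0.009" --pt "-0.136 0.118 0.012" --spin '[0,0,0,0,0]' --grip '[0.2,0.2,0.2,0.2,0.2]'

```text
time_s: 2.35
tcp_pos: [0.467, -0.1488, 0.212]
ee_rot: [[-0.963, -0.271, 0.001], [-0.271, 0.963, -0.0], [-0.001, -0.0, -1.0]]
wrist_force: [1.6, -0.0, 0.1]
gripper_width: 0.804
gripper_force: 0.0
```

servo_tool --pt "-0.027 0.024 0.002" --pt "-0.054 0.047 0.005" --pt "-0.082 0.071 0.007" --pt "-0.109 0.095 0.009" --pt "-0.136 0.118 0.012" --spin '[0,0,0,0,0]' --grip '[0.2,0.2,0.2,0.2,0.2]'

```text
time_s: 2.77
tcp_pos: [0.566, 0.0016, 0.1999]
ee_rot: [[-0.963, -0.271, 0.001], [-0.271, 0.963, 0.0], [-0.001, -0.0, -1.0]]
wrist_force: [-0.3, -0.2, 0.3]
gripper_width: 0.8
gripper_force: 0.0
```

servo_tool --pt "0 0 0" --pt "0 0 0" --pt "0 0 0" --pt "0 0 0" --pt "0 0 0" --spin '[-7,-14,-21,-28,-35]' --grip '[0.2,0.2,0.2,0.2,0.2]'

```text
time_s: 3.18
tcp_pos: [0.5652, 0.0, 0.1995]
ee_rot: [[-0.629, -0.778, -0.0], [-0.778, 0.629, -0.0], [0.0, 0.0, -1.0]]
wrist_force: [-1.2, 0.4, -0.6]
gripper_width: 0.799
gripper_force: 0.0
```

servo_tool --pt "0 0 0" --pt "0 0 0" --pt "0 0 0" --pt "0 0 0" --pt "0 0 0" --spin '[-5,-10,-10,-10,-10]' --grip '[0.2,0.2,0.2,0.2,0.2]'

```text
time_s: 3.6
tcp_pos: [0.5651, -0.0002, 0.1996]
ee_rot: [[-0.491, -0.871, 0.0], [-0.871, 0.491, 0.0], [-0.0, -0.0, -1.0]]
wrist_force: [-0.7, -0.3, 0.9]
gripper_width: 0.8
gripper_force: 0.0
```

```bash
python3 - <<'E'
from h import *
s=sense();print(s["joints"],s["tcp_pos"]);p=capture("wrist");cv2.imwrite("pics/w1.png",p["pixels"])
print(p["fx"],p["cx"],p["cy"],p["hand_eye"])
for n in["collar_grip","locked_mark","cover_tab","catch_knob","cover_hinge"]:
    print(n,[(np.array(d["point"]).round(4),round(d["conf"],2)) for d in tip_of(n,"wrist")[:2]])
E
```

```text
[ 16.4056  18.5047 -12.1755   0.0004 -59.3137 -45.8279] [ 0.5651 -0.0002  0.1996]
297.3186396354542 258.38181043537435 190.02430279191032 [[-0.0006 -0.9624 -0.2716  0.0754]
 [ 1.     -0.0005 -0.0006 -0.0014]
 [ 0.0004 -0.2716  0.9624 -0.1376]
 [ 0.      0.      0.      1.    ]]
collar_grip [(array([0.5647, 0.0001, 0.0912]), 0.64)]
locked_mark [(array([ 0.5241, -0.0001,  0.0713]), 0.62)]
cover_tab [(array([ 0.4484, -0.1123,  0.0796]), 0.8)]
catch_knob []
cover_hinge [(array([ 0.6414, -0.1156,  0.0789]), 0.74)]
```

View pics/w1.png

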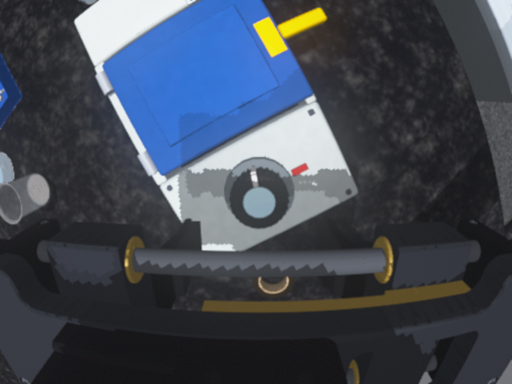

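The wrist view shows the collar at (259,200), its pointer at (254,176) and the red mark at (300,170). The gripper is centred over the collar, so I'll go down and grip it.

servo_tool --pt "0 0.001 0.022" --pt "0 0.001 0.044" --pt "0 0.001 0.066" --pt "0 0.001 0.088" --pt "0 0.001 0.088" --spin '[0,0,0,0,0]' --grip '[0.2,0.2,0.2,0.2,0.2]'

```text
time_s: 4.32
tcp_pos: [0.5618, -0.0002, 0.1074]
ee_rot: [[-0.491, -0.871, -0.007], [-0.871, 0.491, -0.001], [0.005, 0.006, -1.0]]
wrist_force: [0.3, -0.2, -0.4]
gripper_width: 0.802
gripper_force: 0.0
```

servo_tool --pt "0 0 0" --pt "0 0 0" --pt "0 0 0" --pt "0 0 0" --pt "0 0 0" --spin '[0,0,0,0,0]' --grip '[0.4,0.6,0.8,1,1]'

```text
time_s: 4.73
tcp_pos: [0.5651, 0.0004, 0.113]
ee_rot: [[-0.489, -0.872, 0.003], [-0.872, 0.489, 0.0], [-0.002, -0.002, -1.0]]
wrist_force: [0.3, 0.0, 1.3]
gripper_width: 0.541
gripper_force: 30.0
```

servo_tool --pt "0 0 0" --pt "0 0 0" --pt "0 0 0" --pt "0 0 0" --pt "0 0 0" --spin '[4,9,14,19,25]' --grip '[1,1,1,1,1]'

```text
time_s: 5.15
tcp_pos: [0.5652, 0.0004, 0.113]
ee_rot: [[-0.814, -0.58, 0.003], [-0.58, 0.814, 0.0], [-0.002, -0.001, -1.0]]
wrist_force: [0.1, -0.2, 2.3]
gripper_width: 0.54
gripper_force: 30.0
```

servo_tool --pt "0 0 0" --pt "0 0 0" --pt "0 0 0" --pt "0 0 0" --pt "0 0 0" --spin '[5,10,15,20,25]' --grip '[1,1,1,1,1]'

```text
time_s: 5.57
tcp_pos: [0.5652, 0.0003, 0.1129]
ee_rot: [[-0.983, -0.182, 0.003], [-0.182, 0.983, 0.0], [-0.003, -0.0, -1.0]]
wrist_force: [-0.2, -0.3, 2.7]
gripper_width: 0.543
gripper_force: 30.0
```

servo_tool --pt "0 0 0" --pt "0 0 0" --pt "0 0 0" --pt "0 0 0" --pt "0 0 0" --spin '[5,10,15,20,24]' --grip '[1,1,1,1,1]'

```text
time_s: 5.98
tcp_pos: [0.5652, 0.0003, 0.113]
ee_rot: [[-0.972, 0.233, 0.003], [0.233, 0.972, -0.0], [-0.003, 0.001, -1.0]]
wrist_force: [1.0, -1.0, 1.9]
gripper_width: 0.542
gripper_force: 30.0
```

servo_tool --pt "0 0 0" --pt "0 0 0" --pt "0 0 0" --pt "0 0 0" --pt "0 0 0" --spin '[0,0,0,0,0]' --grip '[1,1,1,0.4,0.4]'

```text
time_s: 6.4
tcp_pos: [0.5639, 0.0004, 0.1114]
ee_rot: [[-0.973, 0.23, -0.001], [0.23, 0.973, 0.0], [0.001, 0.0, -1.0]]
wrist_force: [0.4, -0.7, -0.2]
gripper_width: 0.586
gripper_force: 0.0
```

servo_tool --pt "0 0 0" --pt "0 0 -0.03" --pt "0 0 -0.06" --pt "0 0 -0.09" --pt "0 0 -0.09" --spin '[0,0,0,0,0]' --grip '[0.4,0.4,0.4,0.4,0.4]'

```text
time_s: 6.82
tcp_pos: [0.5675, 0.0007, 0.2077]
ee_rot: [[-0.974, 0.228, 0.011], [0.228, 0.974, 0.001], [-0.011, 0.004, -1.0]]
wrist_force: [0.8, 0.0, 0.5]
gripper_width: 0.604
gripper_force: 0.0
```

```bash
python3 - <<'E'
from h import *
s=sense();print(s["joints"],s["tcp_pos"]);p=capture("wrist")
print([(np.array(d["point"]).round(4),round(d["conf"],2)) for d in tip_of("collar_grip","wrist")[:2]])
cv2.imwrite("pics/w2.png",p["pixels"][90:290,130:390].repeat(2,0).repeat(2,1))
E
```

```text
[  16.4907   18.0026  -11.7041    0.1417  -59.6461 -119.7616] [0.5675 0.0007 0.2077]
[(array([0.5665, 0.001 , 0.0937]), 0.71)]
```

View pics/w2.png

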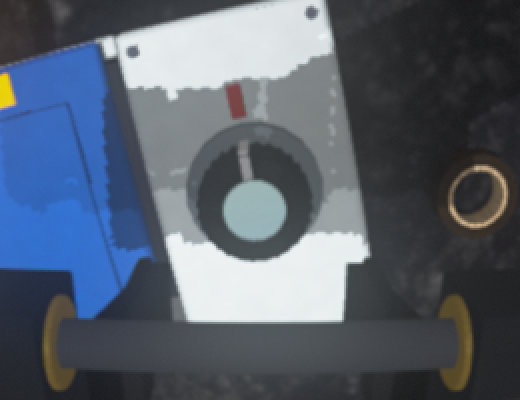

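The pointer at (243,145) and the mark at (235,100) are both about 10° off the collar centre, so the collar is lined up. Next is the tab.

servo_tool --pt "0.018 -0.027 0" --pt "0.036 -0.055 0" --pt "0.054 -0.083 0" --pt "0.072 -0.11 0" --pt "0.0885 -0.1375 0.01" --spin '[-3,-6,-9,-12,-12]' --grip '[0.4,0.4,0.4,0.4,0.4]'

```text
time_s: 7.33
tcp_pos: [0.4451, -0.1139, 0.1913]
ee_rot: [[-1.0, 0.02, 0.0], [0.02, 1.0, -0.0], [-0.0, -0.0, -1.0]]
wrist_force: [0.5, -0.6, 0.6]
gripper_width: 0.6
gripper_force: 0.0
```

servo_tool --pt "0 0 0.02" --pt "0 0 0.03" --pt "0 0 0.03" --pt "0 0 0.03" --pt "0 0 0.03" --spin '[0,0,0,0,0]' --grip '[0.4,0.4,0.4,0.4,0.4]'

```text
time_s: 7.75
tcp_pos: [0.4467, -0.113, 0.1614]
ee_rot: [[-1.0, 0.022, -0.001], [0.022, 1.0, -0.0], [0.001, -0.0, -1.0]]
wrist_force: [-0.4, -0.1, -0.1]
gripper_width: 0.603
gripper_force: 0.0
```

```bash
python3 - <<'E'
from h import *
s=sense();print(s["joints"],s["tcp_pos"],s["ee_rot"],s["wrist_force"]);p=capture("wrist")
for n in ["cover_tab","catch_knob","cover_hinge"]: print(n,[(np.array(d["point"]).round(4),round(d["conf"],2)) for d in tip_of(n,"wrist")[:2]])
cv2.imwrite("pics/w3.png",p["pixels"])
E
```

```text
[  6.1044  11.2091 -28.9198   0.0095 -49.9052 -97.3883] [ 0.4467 -0.113   0.1614] [[-0.9998  0.0223 -0.0006]
 [ 0.0223  0.9998 -0.0002]
 [ 0.0006 -0.0002 -1.    ]] [-0.4012 -0.1244 -0.1368]
cover_tab []
catch_knob []
cover_hinge []
```

View pics/w3.png

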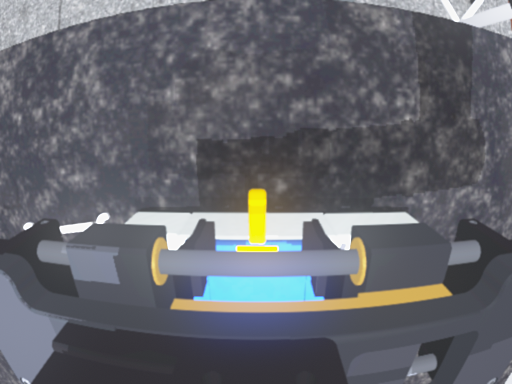

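The tab is centred between the fingers (257,215), with its front end at (257,190). By calculation the grip point lies straight below the tool, so I'll go down, pinch it and tug by 5 mm.

servo_tool --pt "0 0 0.025" --pt "0 0 0.05" --pt "0 0 0.07" --pt "0 0 0.08" --pt "0 0 0.08" --spin '[0,0,0,0,0]' --grip '[0.4,0.4,0.4,0.4,0.4]'

```text
time_s: 8.37
tcp_pos: [0.4451, -0.113, 0.0796]
ee_rot: [[-1.0, 0.023, -0.005], [0.023, 1.0, -0.0], [0.005, -0.0, -1.0]]
wrist_force: [-0.1, -0.6, 0.6]
gripper_width: 0.601
gripper_force: 0.0
```

servo_tool --pt "0 0 0" --pt "0 0 0" --pt "0 0 0" --pt "0 0 0" --pt "0 0 0" --spin '[0,0,0,0,0]' --grip '[0.6,0.8,1,1,1]'

```text
time_s: 8.78
tcp_pos: [0.4469, -0.1131, 0.0823]
ee_rot: [[-1.0, 0.023, 0.002], [0.023, 1.0, 0.0], [-0.002, 0.0, -1.0]]
wrist_force: [-0.7, 0.4, -0.1]
gripper_width: 0.307
gripper_force: 0.0
```

servo_tool --pt "0 0 0" --pt "0 0 -0.002" --pt "0 0 -0.003" --pt "0 0 -0.004" --pt "0 0 -0.005" --spin '[0,0,0,0,0]' --grip '[1,1,1,1,1]'

```text
time_s: 9.2
tcp_pos: [0.4464, -0.1141, 0.0866]
ee_rot: [[-1.0, 0.023, -0.0], [0.023, 1.0, -0.001], [0.0, -0.001, -1.0]]
wrist_force: [1.5, -5.6, -2.5]
gripper_width: 0.159
gripper_force: 30.0
```

servo_tool --pt "0 0 0" --pt "0 0 0" --pt "0 0 0" --pt "0 0 0" --pt "0 0 0" --spin '[0,0,0,0,0]' --grip '[1,1,1,1,1]'

```text
time_s: 9.62
tcp_pos: [0.4463, -0.1141, 0.0865]
ee_rot: [[-1.0, 0.023, -0.001], [0.023, 1.0, -0.001], [0.001, -0.001, -1.0]]
wrist_force: [2.0, -5.8, -3.1]
gripper_width: 0.157
gripper_force: 30.0
```

servo_tool --pt "0 -0.001 -0.001" --pt "0 -0.001 -0.002" --pt "0 -0.001 -0.003" --pt "0 -0.001 -0.003" --pt "0 -0.001 -0.003" --spin '[0,0,0,0,0]' --grip '[1,1,1,1,1]'

```text
time_s: 10.03
tcp_pos: [0.4465, -0.1142, 0.0893]
ee_rot: [[-1.0, 0.023, -0.0], [0.023, 1.0, -0.0], [0.0, -0.0, -1.0]]
wrist_force: [2.8, -2.5, -7.5]
gripper_width: 0.159
gripper_force: 30.0
```

servo_tool --pt "0 0 -0.001" --pt "0 0 -0.002" --pt "0 0 -0.003" --pt "0 0 -0.003" --pt "0 0 -0.003" --spin '[0,0,0,0,0]' --grip '[1,1,1,1,1]'

```text
time_s: 10.45
tcp_pos: [0.4464, -0.1142, 0.0902]
ee_rot: [[-1.0, 0.024, -0.0], [0.024, 1.0, 0.0], [0.0, 0.0, -1.0]]
wrist_force: [8.8, -5.2, -25.1]
gripper_width: 0.157
gripper_force: 30.0
```

The force rose from 3 N to 25 N while the tab stopped moving, so the cover is caught. I'll lower it, let go and move over the knob.

servo_tool --pt "0 0 0.004" --pt "0 0 0.008" --pt "0 0 0.01" --pt "0 0 0.01" --pt "0 0 0.01" --spin '[0,0,0,0,0]' --grip '[1,1,1,1,0.5]'

```text
time_s: 10.87
tcp_pos: [0.4464, -0.114, 0.0831]
ee_rot: [[-1.0, 0.023, 0.001], [0.023, 1.0, 0.0], [-0.001, 0.0, -1.0]]
wrist_force: [-1.0, -0.3, 0.4]
gripper_width: 0.183
gripper_force: 0.0
```

servo_tool --pt "0 0 0" --pt "0 0 0" --pt "0 0 -0.03" --pt "0 0 -0.06" --pt "0 0 -0.08" --spin '[0,0,0,0,0]' --grip '[0.5,0.5,0.5,0.5,0.5]'

```text
time_s: 11.28
tcp_pos: [0.4473, -0.1141, 0.165]
ee_rot: [[-1.0, 0.022, 0.003], [0.022, 1.0, -0.0], [-0.003, -0.0, -1.0]]
wrist_force: [0.4, -0.1, -0.1]
gripper_width: 0.474
gripper_force: 0.0
```

servo_tool --pt "-0.018 -0.022 0" --pt "-0.036 -0.044 0" --pt "-0.054 -0.066 0" --pt "-0.07 -0.086 0" --pt "-0.07 -0.086 0" --spin '[0,0,0,0,0]' --grip '[0.5,0.5,0.5,0.5,0.5]'

```text
time_s: 11.7
tcp_pos: [0.5173, -0.2043, 0.1626]
ee_rot: [[-1.0, 0.025, 0.002], [0.025, 1.0, -0.001], [-0.002, -0.001, -1.0]]
wrist_force: [0.6, -0.1, -0.3]
gripper_width: 0.5
gripper_force: 0.0
```

```bash
python3 - <<'E'
from h import *
s=sense();print(s["joints"],s["tcp_pos"])
for c in("wrist","top","side"):
  p=capture(c)
  for n in ["cover_tab","catch_knob","collar_grip"]: print(c,n,[(np.array(d["point"]).round(4),round(d["conf"],2)) for d in tip_of(n,c)[:2]])
  if c=="wrist":cv2.imwrite("pics/w4.png",p["pixels"])
E
```

```text
[ -4.8234  19.751  -16.3312   0.0778 -53.7769 -86.6438] [ 0.5173 -0.2043  0.1626]
wrist cover_tab [(array([ 0.4513, -0.1131,  0.0782]), 0.65), (array([ 0.5589, -0.1009,  0.0009]), 0.37)]
wrist catch_knob [(array([ 0.5114, -0.2003,  0.0927]), 0.9)]
wrist collar_grip []
top cover_tab []
top catch_knob []
top collar_grip []
side cover_tab []
side catch_knob [(array([ 0.5136, -0.2034,  0.0903]), 0.57)]
side collar_grip [(array([0.5681, 0.0009, 0.0974]), 0.62)]
```

View pics/w4.png

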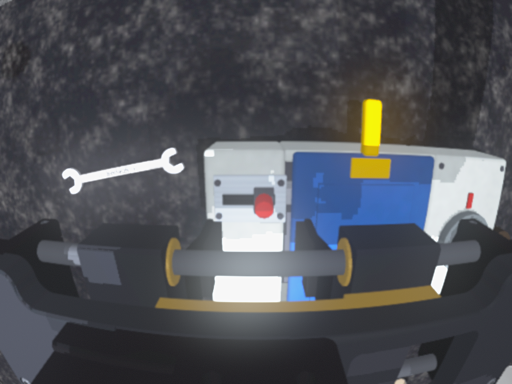

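The knob at (263,205) lies between the fingers, the slot runs left from it, and the cover is shut. I'll go down, pinch the knob and slide it toward -y.

servo_tool --pt "0.004 0.002 0.02" --pt "0.004 0.002 0.04" --pt "0.004 0.002 0.052" --pt "0.004 0.002 0.052" --pt "0.004 0.002 0.052" --spin '[0,0,0,0,0]' --grip '[0.5,0.5,0.5,0.7,0.9]'

```text
time_s: 12.72
tcp_pos: [0.5104, -0.1996, 0.1103]
ee_rot: [[-1.0, 0.023, -0.001], [0.023, 1.0, -0.0], [0.001, -0.0, -1.0]]
wrist_force: [0.7, 0.6, -0.9]
gripper_width: 0.423
gripper_force: 0.0
```

servo_tool --pt "0 0 0" --pt "0 0 0" --pt "0 0 0" --pt "0 0 0" --pt "0 0 0" --spin '[0,0,0,0,0]' --grip '[1,1,1,1,1]'

```text
time_s: 13.13
tcp_pos: [0.5111, -0.2003, 0.1115]
ee_rot: [[-1.0, 0.023, 0.002], [0.023, 1.0, -0.001], [-0.002, -0.001, -1.0]]
wrist_force: [0.2, -3.8, 1.8]
gripper_width: 0.147
gripper_force: 30.0
```

servo_tool --pt "0 -0.005 0" --pt "0 -0.01 0" --pt "0 -0.015 0" --pt "0 -0.02 0" --pt "0 -0.023 0" --spin '[0,0,0,0,0]' --grip '[1,1,1,1,1]'

```text
time_s: 13.55
tcp_pos: [0.5105, -0.223, 0.1115]
ee_rot: [[-1.0, 0.023, 0.001], [0.023, 1.0, 0.0], [-0.001, 0.0, -1.0]]
wrist_force: [-0.9, 2.1, 6.9]
gripper_width: 0.147
gripper_force: 30.0
```

servo_tool --pt "0 -0.001 0" --pt "0 -0.002 0" --pt "0 -0.003 0" --pt "0 -0.004 0" --pt "0 -0.004 0" --spin '[0,0,0,0,0]' --grip '[1,1,1,1,1]'

```text
time_s: 13.97
tcp_pos: [0.5104, -0.2247, 0.1114]
ee_rot: [[-1.0, 0.023, 0.002], [0.023, 1.0, 0.003], [-0.001, 0.003, -1.0]]
wrist_force: [-1.2, 10.2, 8.1]
gripper_width: 0.144
gripper_force: 30.0
```

The knob travelled 24 mm and met its stop at 10 N. I'll release it and go back to the tab.

servo_tool --pt "0 0 0" --pt "0 0 0" --pt "0 0 -0.01" --pt "0 0 -0.03" --pt "0 0 -0.05" --spin '[0,0,0,0,0]' --grip '[0.5,0.5,0.5,0.5,0.5]'

```text
time_s: 14.38
tcp_pos: [0.5091, -0.2269, 0.1606]
ee_rot: [[-1.0, 0.023, -0.003], [0.023, 1.0, 0.0], [0.003, 0.0, -1.0]]
wrist_force: [1.7, -0.2, -0.3]
gripper_width: 0.436
gripper_force: 0.0
```

servo_tool --pt "0.016 0.028 0" --pt "0.033 0.056 0" --pt "0.05 0.084 0" --pt "0.066 0.111 0" --pt "0.066 0.111 0" --spin '[0,0,0,0,0]' --grip '[0.5,0.5,0.5,0.5,0.5]'

```text
time_s: 14.8
tcp_pos: [0.4432, -0.1119, 0.1609]
ee_rot: [[-1.0, 0.021, -0.002], [0.021, 1.0, 0.001], [0.002, 0.001, -1.0]]
wrist_force: [0.5, -0.3, -0.2]
gripper_width: 0.499
gripper_force: 0.0
```

servo_tool --pt "0 0 0" --pt "0 0 0" --pt "0 0 0" --pt "0 0 0" --pt "0 0 0" --spin '[0,0,0,0,0]' --grip '[0.5,0.5,0.5,0.5,0.5]'

```text
time_s: 15.22
tcp_pos: [0.4468, -0.1148, 0.1604]
ee_rot: [[-1.0, 0.024, -0.0], [0.024, 1.0, -0.0], [0.0, -0.0, -1.0]]
wrist_force: [-0.1, -0.3, 0.8]
gripper_width: 0.496
gripper_force: 0.0
```

servo_tool --pt "0 0.0007 0.025" --pt "0 0.0007 0.05" --pt "0 0.0007 0.07" --pt "0 0.0007 0.078" --pt "0 0.0007 0.078" --spin '[0,0,0,0,0]' --grip '[0.5,0.5,0.5,0.5,0.7]'

```text
time_s: 15.63
tcp_pos: [0.4453, -0.1139, 0.0807]
ee_rot: [[-1.0, 0.024, -0.005], [0.024, 1.0, -0.0], [0.005, -0.001, -1.0]]
wrist_force: [0.4, -0.3, -0.1]
gripper_width: 0.474
gripper_force: 0.0
```

servo_tool --pt "0 0 0" --pt "0 0 0" --pt "0 0 0" --pt "0 0 0" --pt "0 0 0" --spin '[0,0,0,0,0]' --grip '[1,1,1,1,1]'

```text
time_s: 16.05
tcp_pos: [0.447, -0.1141, 0.0835]
ee_rot: [[-1.0, 0.022, 0.002], [0.022, 1.0, -0.001], [-0.002, -0.001, -1.0]]
wrist_force: [-0.3, -5.2, 0.1]
gripper_width: 0.155
gripper_force: 30.0
```

servo_tool --pt "0 0 0" --pt "0 0 -0.003" --pt "0 0 -0.0066" --pt "-0.0003 0 -0.01" --pt "-0.0005 0 -0.0131" --spin '[0,0,0,0,0]' --grip '[1,1,1,1,1]'

```text
time_s: 16.47
tcp_pos: [0.4475, -0.1141, 0.0963]
ee_rot: [[-1.0, 0.023, 0.001], [0.023, 1.0, -0.001], [-0.001, -0.001, -1.0]]
wrist_force: [2.4, -4.8, -3.9]
gripper_width: 0.157
gripper_force: 30.0
```

At 13 mm of lift the force is only 4 N, so the cover is free. I'll follow the arc.

servo_tool --pt "-0.0006 0 -0.0065" --pt "-0.0014 0 -0.0131" --pt "-0.0024 0 -0.0195" --pt "-0.0037 0 -0.026" --pt "-0.0051 0 -0.0324" --spin '[0,0,0,0,0]' --grip '[1,1,1,1,1]'

```text
time_s: 16.88
tcp_pos: [0.4526, -0.1142, 0.1287]
ee_rot: [[-1.0, 0.023, 0.001], [0.023, 1.0, -0.001], [-0.001, -0.001, -1.0]]
wrist_force: [3.0, -4.5, -3.2]
gripper_width: 0.155
gripper_force: 30.0
```

servo_tool --pt "-0.0017 0 -0.0063" --pt "-0.0036 0 -0.0126" --pt "-0.0058 0 -0.0188" --pt "-0.0081 0 -0.025" --pt "-0.0107 0 -0.031" --spin '[0,0,0,0,0]' --grip '[1,1,1,1,1]'

```text
time_s: 17.3
tcp_pos: [0.4629, -0.1145, 0.1594]
ee_rot: [[-1.0, 0.023, 0.0], [0.023, 1.0, -0.001], [-0.0, -0.001, -1.0]]
wrist_force: [2.3, -4.3, -4.0]
gripper_width: 0.157
gripper_force: 30.0
```

servo_tool --pt "-0.0028 0 -0.0059" --pt "-0.0057 0 -0.0118" --pt "-0.0089 0 -0.0175" --pt "-0.0123 0 -0.0232" --pt "-0.0159 0 -0.0287" --spin '[0,0,0,0,0]' --grip '[1,1,1,1,1]'

```text
time_s: 17.72
tcp_pos: [0.4781, -0.1149, 0.1878]
ee_rot: [[-1.0, 0.023, -0.001], [0.023, 1.0, -0.001], [0.001, -0.001, -1.0]]
wrist_force: [1.7, -6.0, -4.5]
gripper_width: 0.154
gripper_force: 30.0
```

servo_tool --pt "-0.0038 0 -0.0054" --pt "-0.0077 0 -0.0106" --pt "-0.0118 0 -0.0157" --pt "-0.0162 0 -0.0207" --pt "-0.0206 0 -0.0255" --spin '[0,0,0,0,0]' --grip '[1,1,1,1,1]'

```text
time_s: 18.13
tcp_pos: [0.498, -0.1154, 0.2131]
ee_rot: [[-1.0, 0.023, -0.004], [0.023, 1.0, -0.001], [0.004, -0.001, -1.0]]
wrist_force: [-0.2, -5.3, -3.7]
gripper_width: 0.161
gripper_force: 30.0
```

servo_tool --pt "-0.0046 0 -0.0046" --pt "-0.0094 0 -0.0091" --pt "-0.0144 0 -0.0134" --pt "-0.0195 0 -0.0176" --pt "-0.0247 0 -0.0215" --spin '[0,0,0,0,0]' --grip '[1,1,1,1,1]'

```text
time_s: 18.55
tcp_pos: [0.5222, -0.116, 0.2346]
ee_rot: [[-1.0, 0.023, -0.005], [0.023, 1.0, -0.001], [0.005, -0.001, -1.0]]
wrist_force: [-2.4, -4.2, -1.3]
gripper_width: 0.159
gripper_force: 30.0
```

servo_tool --pt "-0.0054 0 -0.0038" --pt "-0.0109 0 -0.0073" --pt "-0.0165 0 -0.0107" --pt "-0.0165 0 -0.0107" --pt "-0.0165 0 -0.0107" --spin '[0,0,0,0,0]' --grip '[1,1,1,1,1]'

```text
time_s: 18.97
tcp_pos: [0.5393, -0.1164, 0.2459]
ee_rot: [[-1.0, 0.023, -0.003], [0.023, 1.0, -0.001], [0.003, -0.001, -1.0]]
wrist_force: [-3.6, -4.8, 0.9]
gripper_width: 0.16
gripper_force: 30.0
```

servo_tool --pt "0 0 0" --pt "0 0 0" --pt "0 0 0" --pt "0 0 0" --pt "0 0 0" --spin '[0,0,0,0,0]' --grip '[1,1,1,1,1]'

```text
time_s: 19.38
tcp_pos: [0.5392, -0.1164, 0.2458]
ee_rot: [[-1.0, 0.023, -0.002], [0.023, 1.0, -0.001], [0.002, -0.001, -1.0]]
wrist_force: [-3.1, -4.9, 1.7]
gripper_width: 0.155
gripper_force: 30.0
```

```bash
python3 - <<'E'
from h import *
p=capture("side");cv2.imwrite("pics/s2.png",p["pixels"][150:384,130:400].repeat(2,0).repeat(2,1))
s=sense();print(s["tcp_pos"],s["wrist_force"],s["gripper_force"],s["gripper_width"])
E
```

```text
[ 0.5392 -0.1164  0.2459] [-2.9472 -4.5115  0.8892] 30.00020162668079 0.1548351531090297
```

View pics/s2.png

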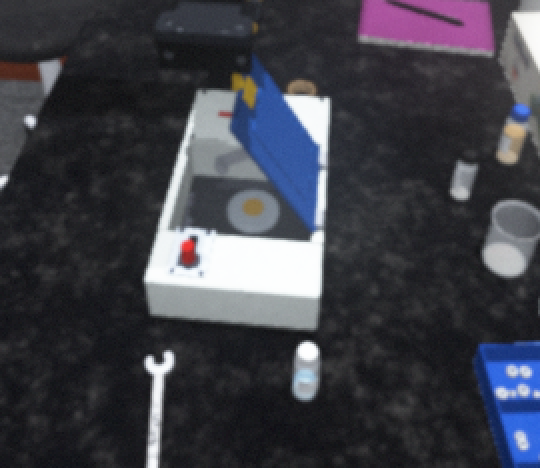

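The picture shows the cover standing open from its hinge at (320,190) to its tab at (245,90). The red knob is back, and the vial and spanner are where they were. The grip is 30 N on the tab at about 60°.

```bash
python3 -c "
from station import *
print(finish_job())"
```

```text
the job is handed in; nothing more can be done
None
```

I handed the job in with the collar at its red mark, the catch knob slid fully back (the tug showed the cover was caught), and the cover held open at about 60° by the fingers; no pass or fail result came back.

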